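# Chuck the felt wheel in the polishing spindle

## Robot

A 7-joint arm with a two-finger parallel gripper is mounted at the origin on the work surface. World frame = base frame: x ahead of the robot, y to its left, z up, the work surface at z = 0. Lengths are in m, angles in rad, forces in N, time in s.
With the tool pointing down it reaches from about 0.425 to 0.925 m from the base axis. Payload 6.8 kg.
Tool frame: the origin (TCP) lies at the very end of the fingers, on their centre line; the grasp point (between the pads) lies bot.grip_depth behind it (bot.grip_depth is the distance from the TCP to the grasp point, in m); z points along the fingers, y is the line along which they close (so a half turn about z gives the same grasp; the last joint's range is limited). The gripper opens to 85 mm and grips with 20 to 120 N. Pads are 22 mm wide; open, the fingers measure 114 mm over their backs; the gripper's body (76 mm by 85 mm) begins 54 mm behind the grasp point. The pads swing forward as they close: fully open they stand 13 mm farther back than shut.
Start: joints at [1.126, 0.477, 0.022, 1.555, -0.011, 1.109, -0.083], TCP at [0.223, -0.637, 0.231] pointing down, gripper open.
Joint ranges: [-2.96, 2.96], [-0.34, 2.1], [-1.41, 1.46], [0.24, 2.44], [-1.37, 4.51], [0.17, 1.92], [-2.96, 2.96]. Speed limits (rad/s): [2.39, 2.39, 3.14, 3.14, 3.14, 3.14, 3.14].

## Interface

Orientations are given as a unit quaternion [w, x, y, z].
In Python, from station import bot gives the robot as it stands.
- The arm moves only by the tool send_rows, never from a script. Its arguments are lists of equal length, an entry for each row: "slide": the shift along the tool's x, y, z in mm, a list of three; "roll": the turn about the tool's z in degrees; "claw": the opening, from 0 (shut) to 1 (fully open). A call has exactly 8 rows; each row is the pose to reach, as a shift and turn from the pose commanded when the call began, along the tool's axes at that moment; what a row does not reach only later rows make up. A row lasts 1/12 s, in which the tool goes at most 41.7 mm and 7.16 degrees, less where a joint would pass 70% of its speed; a pose out of reach is approached as far as the arm can. A call with a gripper value outside its range is refused whole. The fingers move at their own pace and stop on an object; "force" is the grip in N (left out, the last holds). Time passes only in rows, so rows that repeat a pose let the fingers close, or fill a call up. It gives the time, the measured TCP pose, the force, the opening and the grip force at its end, in the units of the state.
- bot.get_obs(): the state, without advancing time (a new reading comes with each control period).
- bot.read_camera(name): name is "side" or "top" or "wrist"; returns the picture (384x512x3 uint8, red, green, blue); there is no depth.
- bot.camera_model(name): a dict with "camera_matrix" (3x3 intrinsics, pixels), "camera_from_world" (4x4, takes a point from world to camera coordinates). Camera axes: x right, y down, z forward; pixel columns grow to the right and rows downward; lengths in m; the calibration is good to about 2 mm. The wrist camera is an equidistant fisheye: a pixel r from the principal point sees the ray r / f radians off the axis. A picture is of the moment at which its call begins: read the wrist's pose just before it. camera_model takes no time and is no camera call; for the wrist camera it gives the pose at the moment of the call.
- bot.hand_in(): hands the job in; it is judged then, once.
The state is a dict: "t": time; "q": joint angles; "joint_vel": joint speeds; "joint_torque": joint torques, N m; "eef_pos": TCP position; "tool_rot": TCP orientation; "contact_force": force on the tool from outside, world axes, zero at the start; "torque": the same for the moment, N m; "gripper_width": opening from 0.0 (shut) to 1.0 (fully open); "grasp_force": force on a finger pad.
Only numpy, scipy, OpenCV 4.12 (cv2) and the standard library are available. Lean on these libraries where they do the work, as an engineer would, in place of code of your own. Each camera call takes 0.05 s, during which the arm holds its last target. There are 200 camera calls.

## Task

Fit the mandrel with the flat felt wheel into the chuck of the upright polishing spindle: stand its shank between the three jaws, all the way down, then turn the chuck's knurled sleeve clockwise (seen from above) until all three jaws grip the shank firmly and hold it straight up. The chuck may have been left anywhere between open and shut; if the jaws are too close together for the shank, turn the sleeve back first. Leave the other two mandrels standing in their block.

Things in the scene. Friction and masses are not known exactly. Their poses are not given: they have to be found in the camera images.
- wheel_mandrel: Polishing mandrel to be fitted: steel shank 8 mm in diameter and 40 mm long, chamfered foot, and on top a flat felt wheel 28 mm in diameter, 14 mm thick (40 g). Origin: centre of the shank's foot; z runs up the shank, the wheel spanning z = 40 to 54 mm. At the start it stands in one of the block's holes, foot 13 mm above the bench, with a little play.
- bullet_mandrel: Another mandrel, to be left alone: the same shank, with a pointed bullet-shaped felt 20 mm wide and 24 mm long. Origin at the shank's foot, z up.
- bud_mandrel: Another mandrel, to be left alone: the same shank, with a bud-shaped felt 20 mm wide and 21 mm long. Origin at the shank's foot, z up.
- block: Fixed wooden block, 50 x 190 x 35 mm (x, y, z), origin at the centre of its underside. Three blind holes, 22 mm deep, in a row along its y axis at y = -60, 0 and 60 mm hold the three mandrels in any order.
- chuck_floor (a point): Floor of the chuck's bore, on the upright axis, 72 mm above the bench: where the shank's foot must stand. The spindle is a grey housing 120 mm square, 48 mm high (rubber foot 130 mm square), the chuck on its top. The bore is 15 mm wide; the jaws' tops are 30 mm above this floor, a seated wheel's underside 10 mm above the jaws.
- sleeve_grip (a point): Point on the chuck's axis, 82 mm above the bench, at a good height to grip the sleeve. The sleeve is a knurled steel ring, 46 mm in diameter, reaching from 58 to 92 mm above the bench; the jaws stand 10 mm out of its top (to 102 mm).
- sleeve (a joint): Angle of the chuck sleeve, 0 to 2.0 rad: grows clockwise seen from above, closing the jaws. It is stiff (0.3 N m) and stays where it is left. The jaw faces are 7.5 mm from the axis at 0 and all move in together, 2.6 mm per rad: they touch the centred shank at about 1.35 and tighten on it with every tenth of a radian beyond.
- jaw_a: Steel jaw of the chuck, 9 x 8 x 24 mm, its faces upright. Origin on the chuck's axis at the foot of the jaw (while the sleeve is at 0); its x axis points outward.
- jaw_b: Second jaw, 120 degrees from jaw_a, coupled to it.
- jaw_c: Third jaw, 240 degrees from jaw_a, coupled to it.
There are look-alikes about, which are no part of the job. What is meant by the block is not pink, and is the larger of those in its own colour.

How it is judged:
On the way, in this order (a step that is already met when the one before it is completed fails the run):
1. the wheel mandrel stands in the chuck, its foot on the bore's floor (horizontal distance between wheel_mandrel and chuck_floor below 0.006 m and z of wheel_mandrel in the frame of chuck_floor between -0.004 and 0.004 m), for 0.2 s.
2. all three jaws grip its shank (all of step 1 and contact force between each of jaw_a, jaw_b, jaw_c and wheel_mandrel above 4 N), for 0.2 s.
At the end, for the whole second after the job is handed in: The wheel mandrel stands still in the chuck, foot within 4 mm of the bore floor and 6 mm of the axis, upright within 0.08 rad, each jaw pressing on it with over 4 N; the other two stand in the block, foot under 18 mm high, moved under 20 mm, tilted under 0.2 rad (all of step 2 and angle between wheel_mandrel's own z axis and vertical below 0.08 rad and linear speed of wheel_mandrel below 0.02 m/s and z of each of bullet_mandrel, bud_mandrel in the frame of block below 0.018 m and angle between each of bullet_mandrel, bud_mandrel's own z axis and vertical below 0.2 rad and distance of each of bullet_mandrel, bud_mandrel from where it was at the start of the episode below 0.02 m); the robot touches nothing.
It fails at once if another mandrel was pulled out of the block (z of any of bullet_mandrel, bud_mandrel in the frame of block above 0.036 m).
It also fails if it takes over 67 s, if anything falls off the work surface, if the arm or the gripper's body presses on something with over 40 N, if the wrist force passes 120 N, or if a joint passes its speed limit or range.

## Working session

There is one attempt and no reset: what is moved stays moved. The work goes in short steps, Python scripts to look and compute and a tool call to move; the robot and the scene stay as the last step left them, time stands still between calls to the robot, and variables do not carry over. Pictures are saved under pics/ and viewed, at most 10 in all, crops included, and the job is handed in when it is done.

Besides the shell and the picture viewer there is one more tool, called after "Call:" as name(argument=value, ...), one argument or row to a line, values as JSON. send_rows: Moves the arm, as the interface text tells. Its arguments: {"type":"object","properties":{"slide":{"type":"array","items":{"type":"array","items":{"type":"number"}}},"roll":{"type":"array","items":{"type":"number"}},"claw":{"type":"array","items":{"type":"number"}},"force":{"type":"number"}},"required":["slide","roll","claw"]}

```bash
mkdir -p pics; ls; python3 - <<'E'
from station import bot
import cv2,numpy as np
o=bot.get_obs();print(o, bot.grip_depth)
for n in ["side","top"]:
    im=bot.read_camera(n); cv2.imwrite(f"pics/{n}0.png",im[:,:,::-1]); m=bot.camera_model(n);print(n,np.round(m["camera_matrix"],1).tolist(),np.round(m["camera_from_world"],3).tolist())
E
```

```text
pics
{'t': 0.0, 'q': array([ 1.1258823 ,  0.47782406,  0.02233065,  1.5564226 , -0.01149194,
        1.10930346, -0.08308523]), 'joint_vel': array([-0.00121331, -0.00127539,  0.00113493,  0.00075709,  0.00131319,
       -0.00099992,  0.00023112]), 'joint_torque': array([-6.35678080e-04, -5.96458375e+01,  1.60796173e+00, -2.81204921e+01,
        1.25232138e-02,  9.45267297e-03, -1.32331607e-05]), 'eef_pos': array([ 0.22287365, -0.63652935,  0.23032166]), 'tool_rot': array([-8.87409722e-04,  9.85848558e-01,  1.67635866e-01, -2.21679272e-04]), 'contact_force': array([ 0.33327225, -0.04953504,  0.05531732]), 'torque': array([ 0.03159438,  0.01907449, -0.02570088]), 'grasp_force': 0.0, 'gripper_width': 0.999276947580214} 0.0187
side [[371.4, 0.0, 255.6], [0.0, 371.4, 190.2], [0.0, 0.0, 1.0]] [[-0.972, -0.234, -0.005, 0.532], [-0.124, 0.535, -0.836, 0.057], [0.198, -0.812, -0.549, 0.765], [0.0, 0.0, 0.0, 1.0]]
top [[401.7, 0.0, 253.6], [0.0, 401.7, 188.4], [0.0, 0.0, 1.0]] [[0.021, -0.999, 0.032, 0.086], [-0.991, -0.025, -0.132, 0.562], [0.133, -0.029, -0.991, 0.915], [0.0, 0.0, 0.0, 1.0]]
```

View pics/top0.png

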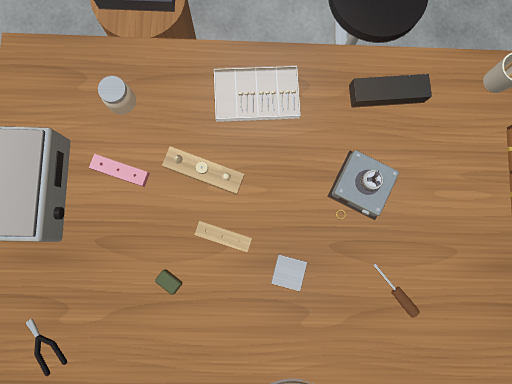

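View pics/side0.png

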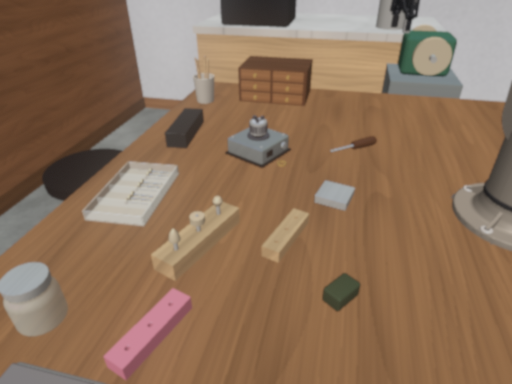

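The top view shows the wooden block at (203,170) with the wheel mandrel in its middle hole (202,167). The chuck is at (373,180), and the pink and small wooden blocks are look-alikes. In the side view the wheel is at (197,217) and the chuck at (258,128).

```bash
cat > h.py <<'E'
from station import bot
import cv2,numpy as np
def ray(n,u,v):
    m=bot.camera_model(n);K=m["camera_matrix"];T=np.array(m["camera_from_world"])
    p=np.array([(u-K[0][2])/K[0][0],(v-K[1][2])/K[1][1]])
    if n=="wrist":
        r=np.hypot(*p);d=np.r_[p/r*np.sin(r),np.cos(r)] if r>0 else np.array([0,0,1.])
    else: d=np.r_[p,1]
    R=T[:3,:3];return -R.T@T[:3,3],R.T@d
def onz(n,u,v,z):
    c,d=ray(n,u,v);return c+d*(z-c[2])/d[2]
def proj(n,P):
    m=bot.camera_model(n);K=np.array(m["camera_matrix"]);T=np.array(m["camera_from_world"])
    c=T[:3,:3]@P+T[:3,3]
    if n=="wrist":
        r=np.hypot(*c[:2]);a=np.arctan2(r,c[2]);return K[:2,2]+K[0][0]*a*c[:2]/r
    return (K@c)[:2]/c[2]
E
python3 - <<'E'
from h import *
a=cv2.imread("pics/top0.png");b=cv2.imread("pics/side0.png")
print("wheel top",onz("top",202,167,.067),"side",onz("side",197,215,.067))
print("chuck",onz("top",373,179,.102),"side",onz("side",258.5,122,.102))
for r in [(162,166),(160,150),(243,180),(240,193)]: print(onz("top",*r,.035))
f=lambda i,x,y,w,h:cv2.resize(i[y:y+h,x:x+w],(400,300),interpolation=cv2.INTER_CUBIC)
cv2.imwrite("pics/c.png",np.vstack([np.hstack([f(a,155,135,100,75),f(a,323,143,100,75)]),np.hstack([f(b,150,180,100,75),f(b,215,100,80,60)])]))
E
```

```text
wheel top [0.60212592 0.21970657 0.067     ] side [0.60178881 0.22105997 0.067     ]
chuck [ 0.57885406 -0.16453477  0.102     ] side [ 0.57121582 -0.13467522  0.102     ]
[0.60787798 0.31746176 0.035     ]
[0.64643848 0.32417573 0.035     ]
[0.57936472 0.1248461  0.035     ]
[0.54811327 0.13115936 0.035     ]
```

View pics/c.png

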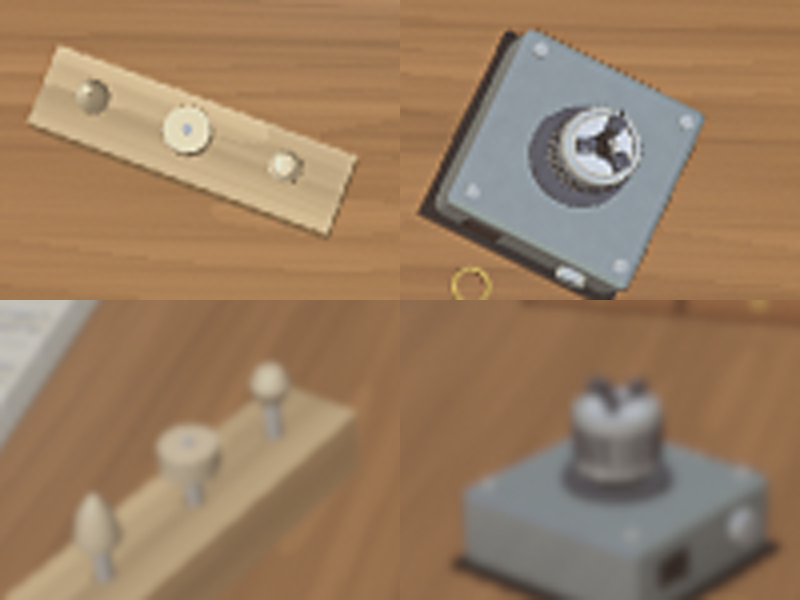

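```bash
cat >> h.py <<'E'
from scipy.spatial.transform import Rotation as Ro
def Rt():
    w,x,y,z=bot.get_obs()["tool_rot"];return Ro.from_quat([x,y,z,w]).as_matrix()
def to(P):  # shift in tool axes, mm
    return np.round(Rt().T@(np.array(P)-bot.get_obs()["eef_pos"])*1e3,1)
E
python3 - <<'E'
from h import *
print("sleeve top",onz("top",373,178.5,.092),onz("top",374.75,179.75,.102)[:2],"side",onz("side",258.4,121,.092),onz("side",258.4,116.6,.102))
for p in [(178,158.7),(226.2,176.2)]: print(onz("top",*p,.065))
print(proj("side",np.array([.572,-.16,.092])))
P=[.575,-.163,.24];print(to(P),Rt().round(3).tolist())
m=bot.camera_model("wrist");T=np.array(m["camera_from_world"]);print(m["camera_matrix"]);c=-T[:3,:3].T@T[:3,3];print(Rt().T@(c-bot.get_obs()["eef_pos"]), (T[:3,:3]@Rt()).round(3))
E
```

```text
sleeve top [ 0.58165535 -0.16788023  0.092     ] [ 0.57726479 -0.16844224] side [ 0.57835753 -0.16405408  0.092     ] [ 0.57950711 -0.16902924  0.102     ]
[0.62039739 0.27569152 0.065     ]
[0.58254263 0.16370164 0.065     ]
[260.44202728 121.8171956 ]
[ 488.8 -330.6   -9.1] [[0.944, 0.33, -0.001], [0.33, -0.944, 0.002], [-0.0, -0.002, -1.0]]
[[297.31863964   0.         257.29902456]
 [  0.         297.31863964 194.70959533]
 [  0.           0.           1.        ]]
[ 0.08308588 -0.00131742 -0.1423523 ] [[ 0.     1.    -0.   ]
 [-0.947  0.    -0.321]
 [-0.321  0.     0.947]]
```

Call:
send_rows(
  slide=[
    [34,-22,0],
    [68,-44,0],
    [102,-67,0],
    [136,-90,0],
    [170,-112,0],
    [204,-134,0],
    [238,-157,0],
    [272,-179,0],
  ],
  roll=[0,0,0,0,0,0,0,0],
  claw=[1,1,1,1,1,1,1,1],
  force=60,
)

```text
t: 0.77
eef_pos: [0.4212, -0.3762, 0.2311]
tool_rot: [-0.0, 0.986, 0.168, -0.0]
contact_force: [0.0, -1.2, 0.3]
gripper_width: 1.001
grasp_force: 0.0
```

Call:
send_rows(
  slide=[
    [34,-22,0],
    [68,-44,0],
    [102,-67,0],
    [136,-90,0],
    [170,-112,0],
    [204,-134,0],
    [219,-146,-5],
    [219,-146,-5],
  ],
  roll=[0,0,0,0,0,0,0,0],
  claw=[1,1,1,1,1,1,1,1],
)

```text
t: 1.43
eef_pos: [0.5822, -0.1612, 0.2366]
tool_rot: [-0.001, 0.985, 0.172, 0.001]
contact_force: [0.4, 1.1, 0.0]
gripper_width: 0.999
grasp_force: 0.0
```

```bash
python3 - <<'E'
from h import *
o=bot.get_obs();print(o["eef_pos"],o["q"])
for P in [(.579,-.168,.092),(.579,-.168,.102)]: print(proj("wrist",np.array(P)))
im=bot.read_camera("wrist");cv2.imwrite("pics/w1.png",im[:,:,::-1])
E
```

```text
[ 0.58217645 -0.16122321  0.23658492] [ 0.33153323  0.3657489  -0.20986965  1.71527658  0.08124619  1.06790396
 -1.12889926]
[264.11856332 186.68190735]
[264.31836535 189.67638913]
```

View pics/w1.png

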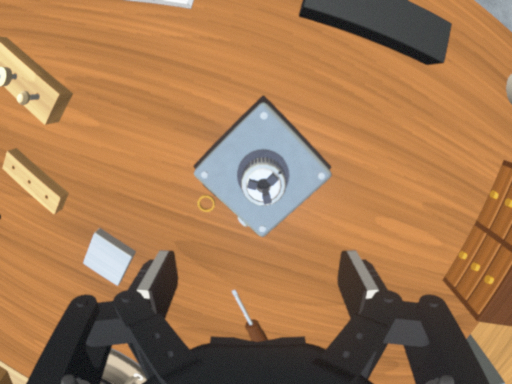

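The wrist view shows the chuck at about (264,184), with the jaws fairly close together at its centre. I'll measure the bright sleeve top and the housing screws.

```bash
python3 - <<'E'
from h import *
a=cv2.imread("pics/w1.png");g=cv2.cvtColor(a,cv2.COLOR_BGR2GRAY)
m=np.zeros_like(g);m[150:212,230:300]=(g[150:212,230:300]>195)*255
n,l,s,c=cv2.connectedComponentsWithStats(m);k=1+np.argsort(-s[1:,4])[:6]
for i in k: print(s[i],c[i].round(1))
pts=np.argwhere(m[:212]>0)[:,::-1].astype(np.float32); print(cv2.minEnclosingCircle(pts[(abs(pts-[264,184])<25).all(1)]))
S=[onz("wrist",*p,.049) for p in [(264,116),(324,174.5),(263.5,229.5),(204.5,175.5)]];print(np.round(S,4).tolist(),np.mean(S,0))
cv2.imwrite("pics/w1c.png",cv2.resize(a[150:215,225:305],(720,585),interpolation=cv2.INTER_CUBIC))
E
```

```text
[242 164  36  42 627] [256.2 180.9]
[269 175  15  29 215] [276.5 189.6]
((262.6239013671875, 184.5802764892578), 21.126502990722656)
[[0.6415, -0.1492, 0.049], [0.6026, -0.2378, 0.049], [0.5133, -0.1952, 0.049], [0.5546, -0.1074, 0.049]] [ 0.57798627 -0.17239302  0.049     ]
```

View pics/w1c.png

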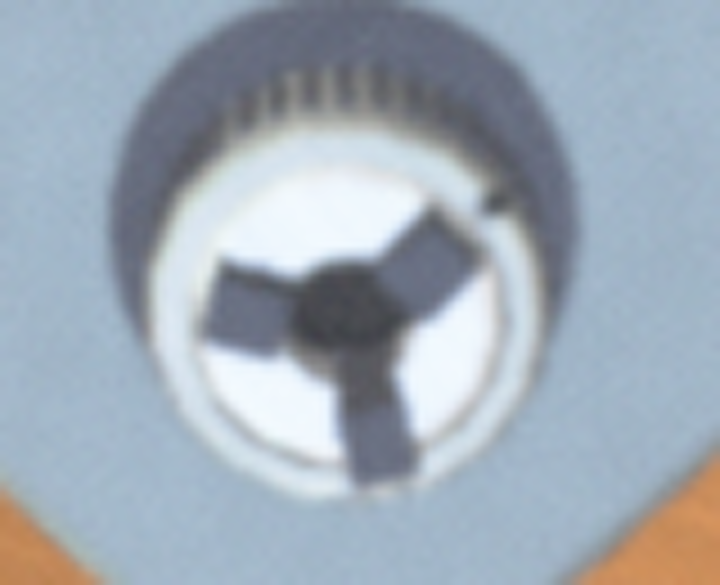

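The jaws sit about 7 mm from the axis, so the chuck is practically open and I can go for the wheel now. The tool's x axis will be turned along the block's row.

Call:
send_rows(
  slide=[
    [15,-35,0],
    [30,-71,0],
    [45,-107,0],
    [60,-143,0],
    [75,-178,0],
    [90,-214,0],
    [105,-250,0],
    [120,-285,0],
  ],
  roll=[0,0,0,0,0,0,0,0],
  claw=[1,1,1,1,1,1,1,1],
)

```text
t: 2.15
eef_pos: [0.5979, 0.1402, 0.236]
tool_rot: [0.001, 0.986, 0.166, -0.0]
contact_force: [1.1, 0.2, 0.1]
gripper_width: 1.002
grasp_force: 0.0
```

Call:
send_rows(
  slide=[
    [14,-33,0],
    [28,-67,0],
    [28,-67,0],
    [28,-67,0],
    [28,-67,0],
    [28,-67,0],
    [28,-67,0],
    [28,-67,0],
  ],
  roll=[7,14,21,28,35,42,49,56],
  claw=[1,1,1,1,1,1,1,1],
)

```text
t: 2.82
eef_pos: [0.6026, 0.2106, 0.2358]
tool_rot: [0.001, 0.948, -0.319, -0.0]
contact_force: [0.2, -0.1, -0.2]
gripper_width: 0.997
grasp_force: 0.0
```

Call:
send_rows(
  slide=[
    [0,0,0],
    [0,0,0],
    [0,0,0],
    [0,0,0],
    [0,0,0],
    [0,0,0],
    [0,0,0],
    [0,0,0],
  ],
  roll=[7,14,21,28,35,42,49,56],
  claw=[1,1,1,1,1,1,1,1],
)

```text
t: 3.48
eef_pos: [0.6024, 0.2105, 0.2367]
tool_rot: [0.002, 0.752, -0.659, -0.002]
contact_force: [0.6, -1.9, -3.7]
gripper_width: 0.998
grasp_force: 0.0
```

Call:
send_rows(
  slide=[
    [0,0,10],
    [0,0,20],
    [0,0,40],
    [0,0,60],
    [0,0,80],
    [0,0,80],
    [0,0,80],
    [0,0,80],
  ],
  roll=[7,14,16.5,16.5,16.5,16.5,16.5,16.5],
  claw=[1,1,1,1,1,1,1,1],
)

```text
t: 4.15
eef_pos: [0.6021, 0.2114, 0.1566]
tool_rot: [-0.003, -0.652, 0.758, 0.002]
contact_force: [-1.2, 0.2, 0.8]
gripper_width: 1.001
grasp_force: 0.0
```

```bash
python3 - <<'E'
from h import *
o=bot.get_obs();print(o["eef_pos"],o["q"],Rt().round(3).tolist())
print(proj("wrist",np.array([.602,.2205,.067])), to([.602,.2205,.046]))
a=cv2.imread("pics/w1.png")
im=bot.read_camera("wrist");cv2.imwrite("pics/w2.png",im[:,:,::-1])
E
```

```text
[0.60213857 0.21135667 0.15661035] [-1.19752286  0.92604777  1.29928824  1.76149918 -0.94690855  1.24749835
 -2.92681927] [[-0.149, -0.989, -0.008], [-0.989, 0.149, -0.001], [0.002, 0.008, -1.0]]
[257.8610462  208.27623511] [ -9.3   0.6 110.6]
```

View pics/w2.png

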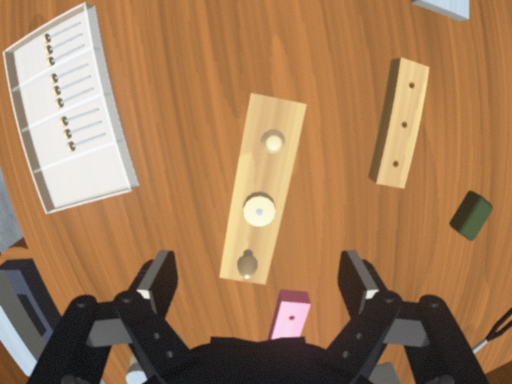

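The wrist view shows the wheel at (259,210), the bud at (274,141) and the bullet at (247,264). Joint 7 is near its limit because positive roll lowers it, so I'll use the half-turn-equivalent grasp by rolling back 170°.

```bash
python3 - <<'E'
from h import *
print([onz("wrist",*p,.067).round(4) for p in [(259,210),(274,141),(247,264)]])
E
```

```text
[array([0.6016, 0.2226, 0.067 ]), array([0.5813, 0.1668, 0.067 ]), array([0.6202, 0.2738, 0.067 ])]
```

Call:
send_rows(
  slide=[
    [0,0,0],
    [0,0,0],
    [0,0,0],
    [0,0,0],
    [0,0,0],
    [0,0,0],
    [0,0,0],
    [0,0,0],
  ],
  roll=[-7,-14,-21,-28,-35,-42,-49,-56],
  claw=[1,1,1,1,1,1,1,1],
)

```text
t: 4.87
eef_pos: [0.6024, 0.212, 0.1572]
tool_rot: [0.001, 0.933, -0.36, -0.003]
contact_force: [-0.1, 0.1, 0.8]
gripper_width: 1.0
grasp_force: 0.0
```

Call:
send_rows(
  slide=[
    [0,0,0],
    [0,0,0],
    [0,0,0],
    [0,0,0],
    [0,0,0],
    [0,0,0],
    [0,0,0],
    [0,0,0],
  ],
  roll=[-7,-14,-21,-28,-35,-42,-49,-56],
  claw=[1,1,1,1,1,1,1,1],
)

```text
t: 5.53
eef_pos: [0.6025, 0.2118, 0.1572]
tool_rot: [-0.0, 0.993, 0.12, -0.003]
contact_force: [0.3, 0.3, 0.4]
gripper_width: 1.0
grasp_force: 0.0
```

Call:
send_rows(
  slide=[
    [0,0,0],
    [0,0,0],
    [0,0,0],
    [0,0,0],
    [0,0,0],
    [0,0,0],
    [0,0,0],
    [0,0,0],
  ],
  roll=[-7,-14,-21,-28,-35,-42,-49,-50],
  claw=[1,1,1,1,1,1,1,1],
)

```text
t: 6.2
eef_pos: [0.6026, 0.2114, 0.1573]
tool_rot: [-0.002, 0.85, 0.527, -0.003]
contact_force: [0.3, -0.5, 1.1]
gripper_width: 0.999
grasp_force: 0.0
```

```bash
python3 - <<'E'
from h import *
o=bot.get_obs();print(o["eef_pos"],o["q"],Rt().round(3).tolist(),np.degrees(np.arctan2(Rt()[1,0],Rt()[0,0])))
print(proj("wrist",np.array([.602,.2205,.067])), to([.602,.2205,.046]))
im=bot.read_camera("wrist")[:,:,::-1];cv2.imwrite("pics/w3.png",im)
cv2.imwrite("pics/w3c.png",cv2.resize(im[100:300,150:400],(750,600),interpolation=cv2.INTER_CUBIC))
E
```

```text
[0.60256103 0.21144638 0.15729295] [-0.88243507  0.56771101  0.63642002  1.74311154 -0.40046151  0.97002453
 -0.54802916] [[0.444, 0.896, -0.006], [0.896, -0.444, 0.0], [-0.003, -0.006, -1.0]] 63.657672617179436
[253.24922136 191.07748095] [  8.2  -3.9 111.3]
```

View pics/w3c.png

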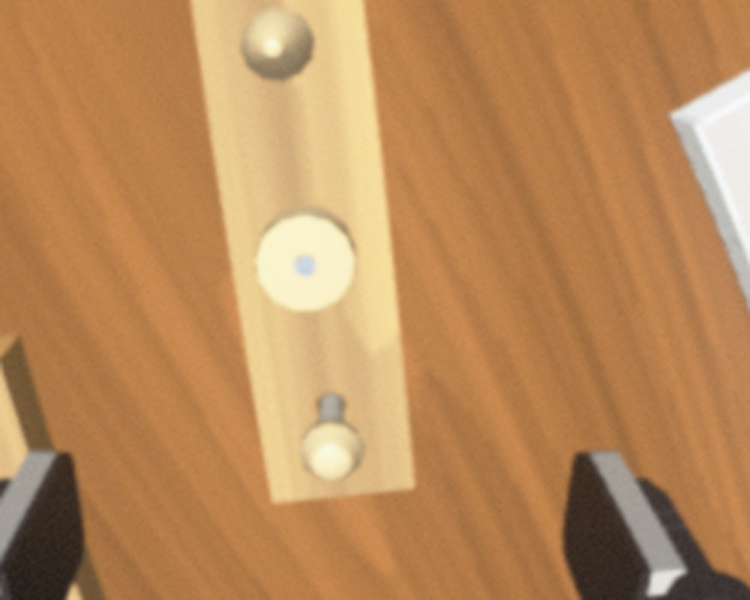

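The crop shows the wheel centre at full-image pixel (251.7,188.3), with the bullet above and the bud below it along the row.

```bash
python3 - <<'E'
from h import *
P=onz("wrist",251.7,188.3,.067);print(P,to([P[0],P[1],.046]), to([.602,.2215,.046]))
E
```

```text
[0.60184    0.22340659 0.067     ] [ 10.6  -5.2 111.1] [  9.   -4.2 111.1]
```

Call:
send_rows(
  slide=[
    [9.5,-4.5,15],
    [9.5,-4.5,40],
    [9.5,-4.5,65],
    [9.5,-4.5,85],
    [9.5,-4.5,100],
    [9.5,-4.5,108],
    [9.5,-4.5,111],
    [9.5,-4.5,111],
  ],
  roll=[-4,-7.5,-7.5,-7.5,-7.5,-7.5,-7.5,-7.5],
  claw=[1,1,1,1,1,1,1,1],
)

```text
t: 6.92
eef_pos: [0.601, 0.2225, 0.0443]
tool_rot: [-0.002, 0.815, 0.58, -0.004]
contact_force: [-0.3, -0.0, 0.0]
gripper_width: 1.003
grasp_force: 0.0
```

Call:
send_rows(
  slide=[
    [0,0,0],
    [0,0,0],
    [0,0,0],
    [0,0,0],
    [0,0,0],
    [0,0,0],
    [0,0,0],
    [0,0,0],
  ],
  roll=[0,0,0,0,0,0,0,0],
  claw=[0.7,0.6,0.5,0.4,0.3,0.25,0.2,0.2],
  force=40,
)

```text
t: 7.58
eef_pos: [0.6011, 0.2229, 0.0448]
tool_rot: [-0.002, 0.814, 0.581, -0.004]
contact_force: [-0.5, 0.1, 6.7]
gripper_width: 0.294
grasp_force: 39.1
```

```bash
python3 - <<'E'
from h import *
o=bot.get_obs();print(o["eef_pos"],o["q"],o["gripper_width"],o["grasp_force"],np.degrees(np.arctan2(Rt()[1,0],Rt()[0,0])),Rt()[:,2])
E
```

```text
[0.60106497 0.22285887 0.04480936] [-0.81258782  0.70295179  0.51457759  1.79229263 -0.47299723  0.78038097
 -0.38576976] 0.2937352649377598 39.08800184726715 70.98010849764744 [-8.48424988e-03 -9.48020537e-04 -9.99963559e-01]
```

Call:
send_rows(
  slide=[
    [0,0,-5],
    [0,0,-12],
    [0,0,-25],
    [0,0,-45],
    [0,0,-70],
    [0,0,-100],
    [0,0,-125],
    [0,0,-125],
  ],
  roll=[0,0,0,0,0,0,0,0],
  claw=[0.2,0.2,0.2,0.2,0.2,0.2,0.2,0.2],
)

```text
t: 8.25
eef_pos: [0.6049, 0.2233, 0.1757]
tool_rot: [-0.001, 0.814, 0.58, 0.0]
contact_force: [1.0, -0.4, 0.4]
gripper_width: 0.296
grasp_force: 39.5
```

```bash
python3 - <<'E'
from h import *
o=bot.get_obs();print(o["eef_pos"],o["q"],o["gripper_width"],Rt()[:,2])
print("slide to chuck",to([.579,-.17,.17]))
im=bot.read_camera("wrist")[:,:,::-1];cv2.imwrite("pics/w4.png",im)
im=bot.read_camera("side")[:,:,::-1];cv2.imwrite("pics/s4.png",im)
a=cv2.imread("pics/w1.png")
cv2.imwrite("pics/c4.png",np.hstack([cv2.resize(cv2.imread("pics/w4.png")[120:384,130:390],(400,406)),cv2.resize(im[90:290,120:320],(400,406),interpolation=cv2.INTER_CUBIC)]))
E
```

```text
[0.60494898 0.22330848 0.17572794] [-0.88303091  0.5461711   0.61589061  1.7162134  -0.36857771  0.99729796
 -0.46499843] 0.29643906677998194 [-0.00123534  0.00243859 -0.99999626]
slide to chuck [-380.2  103.9    4.8]
```

View pics/c4.png

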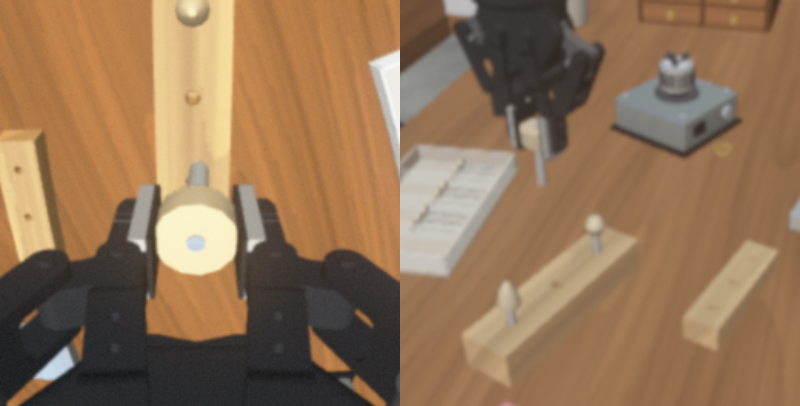

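The wheel is held squarely in the fingers, its top at about full-frame pixel (257,278). The other two mandrels still stand in the block. Next I carry it over the chuck.

Call:
send_rows(
  slide=[
    [-15,4,0],
    [-45,12,0],
    [-80,22,0],
    [-115,32,0],
    [-150,41,0],
    [-185,51,0],
    [-220,61,0],
    [-255,70,0],
  ],
  roll=[0,0,0,0,0,0,0,0],
  claw=[0.2,0.2,0.2,0.2,0.2,0.2,0.2,0.2],
)

```text
t: 9.02
eef_pos: [0.5828, -0.0439, 0.1685]
tool_rot: [-0.003, 0.814, 0.58, -0.006]
contact_force: [0.6, 0.6, -0.1]
gripper_width: 0.294
grasp_force: 39.5
```

Call:
send_rows(
  slide=[
    [-35,10,0],
    [-65,18,0],
    [-90,25,0],
    [-110,30,0],
    [-122,34,0],
    [-122,34,0],
    [-122,34,0],
    [-122,34,0],
  ],
  roll=[0,0,0,0,0,0,0,0],
  claw=[0.2,0.2,0.2,0.2,0.2,0.2,0.2,0.2],
)

```text
t: 9.68
eef_pos: [0.5772, -0.1656, 0.1693]
tool_rot: [-0.003, 0.814, 0.581, -0.004]
contact_force: [-0.2, 0.2, 0.0]
gripper_width: 0.294
grasp_force: 39.5
```

```bash
python3 - <<'E'
from h import *
o=bot.get_obs();e=o["eef_pos"];print(e,o["q"],o["gripper_width"],Rt()[:,2],np.degrees(np.arctan2(Rt()[1,0],Rt()[0,0])))
f=e.copy();f[2]-=.032
print("foot px if on tcp axis",proj("wrist",f),proj("wrist",f+[0,0,.054]),"chuck",proj("wrist",np.array([.5805,-.167,.092])))
im=bot.read_camera("wrist")[:,:,::-1];cv2.imwrite("pics/w5.png",im)
s=bot.read_camera("side")[:,:,::-1];cv2.imwrite("pics/s5.png",s)
cv2.imwrite("pics/c5.png",np.hstack([cv2.resize(im[160:300,200:320],None,fx=4,fy=4,interpolation=2),cv2.resize(s[60:165,225:290],None,fx=5.333,fy=5.333,interpolation=2)[:560,:320]]))
E
```

```text
[ 0.57720372 -0.16560124  0.16932995] [-0.30883793  0.49429693  0.65475484  1.82519124 -0.35791785  0.95400354
  0.17148208] 0.2943992918340772 [-1.04371572e-02 -3.24162854e-04 -9.99945479e-01] 71.09095682551887
foot px if on tcp axis [258.65911976 230.73802393] [258.1255376  278.72685434] chuck [263.44029403 205.96916816]
```

View pics/c5.png

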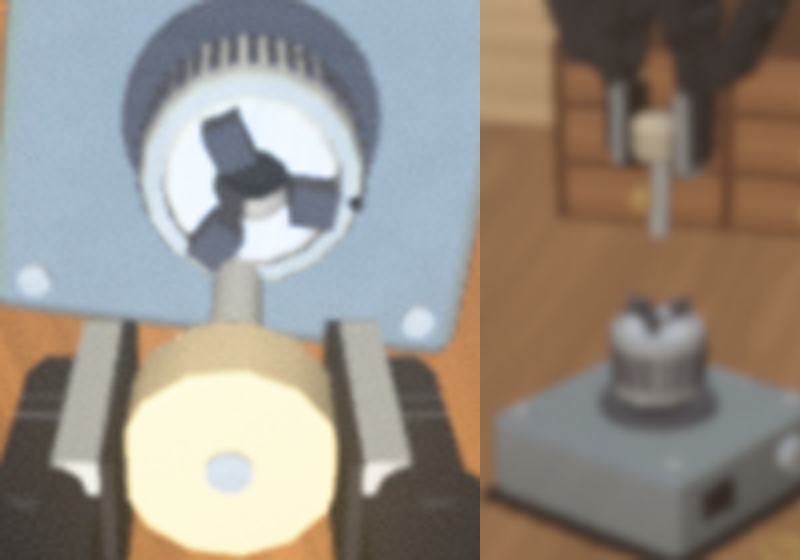

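The wheel sits on the tool axis within about 1 mm. The sleeve-top centre is at wrist pixel (262.8,203), and I'll check it against the side view's columns.

```bash
python3 - <<'E'
from h import *
o=bot.get_obs();e=o["eef_pos"];Z=Rt()[:,2]
print("wrist",onz("wrist",262.8,203,.092))
foot=e+Z*.032; print("foot",foot,proj("side",foot),proj("side",foot+[0,0,.01]))
for P in [(.581,-.166,.08),(.5772,-.1656,.08)]: print(P,proj("side",np.array(P)))
s=cv2.imread("pics/s5.png");g=cv2.cvtColor(s,cv2.COLOR_BGR2GRAY).astype(int)
hsv=cv2.cvtColor(s,cv2.COLOR_BGR2HSV)
for v in [94,98,100,126,129,132]: print(v,hsv[v,244:276,1].tolist())
E
```

```text
wrist [ 0.58115969 -0.16426907  0.092     ]
foot [ 0.57723318 -0.16533974  0.13760474] [258.92484527 103.91065769] [258.92256309 100.07524458]
(0.581, -0.166, 0.08) [257.59172425 124.93127053]
(0.5772, -0.1656, 0.08) [258.9724292  125.12089413]
94 [132, 132, 134, 132, 131, 133, 133, 133, 134, 133, 131, 127, 102, 56, 29, 30, 60, 105, 120, 119, 120, 123, 130, 134, 135, 135, 135, 134, 135, 134, 134, 133]
98 [135, 133, 134, 134, 132, 133, 133, 135, 133, 132, 133, 129, 103, 56, 30, 32, 72, 117, 133, 134, 135, 134, 136, 136, 136, 135, 136, 136, 136, 137, 135, 135]
100 [129, 130, 129, 132, 131, 130, 132, 132, 133, 134, 134, 126, 85, 41, 24, 32, 69, 117, 133, 136, 135, 136, 136, 137, 137, 137, 136, 136, 136, 136, 135, 136]
126 [123, 121, 118, 112, 96, 66, 33, 21, 19, 17, 16, 16, 16, 12, 14, 14, 14, 19, 16, 20, 19, 24, 50, 98, 117, 122, 121, 123, 121, 124, 123, 124]
129 [62, 39, 15, 2, 6, 2, 14, 22, 19, 20, 22, 22, 21, 18, 21, 20, 21, 22, 23, 21, 22, 28, 25, 10, 10, 19, 35, 50, 64, 84, 97, 107]
132 [15, 15, 15, 14, 11, 3, 12, 19, 19, 19, 20, 20, 21, 21, 21, 20, 20, 21, 22, 22, 23, 22, 14, 5, 15, 16, 15, 17, 15, 13, 11, 8]
```

Call:
send_rows(
  slide=[
    [1.2,3,0],
    [1.2,3,8],
    [1.2,3,16],
    [1.2,3,24],
    [1.2,3,30],
    [1.2,3,32],
    [1.2,3,32],
    [1.2,3,32],
  ],
  roll=[0,0,0,0,0,0,0,0],
  claw=[0.2,0.2,0.2,0.2,0.2,0.2,0.2,0.2],
)

```text
t: 10.45
eef_pos: [0.5801, -0.1676, 0.1379]
tool_rot: [-0.002, 0.814, 0.58, -0.004]
contact_force: [-0.3, -0.5, 0.6]
gripper_width: 0.293
grasp_force: 39.5
```

```bash
python3 - <<'E'
from h import *
o=bot.get_obs();e=o["eef_pos"];print(e,Rt()[:,2],o["contact_force"])
f=e+Rt()[:,2]*.032
print("foot",f,proj("wrist",f),"chuck cands",to([.580,-.1655,.104]),[proj("wrist",np.array([x,y,.092])).round(1) for x,y in [(.580,-.1655),(.5812,-.1643)]])
im=bot.read_camera("wrist")[:,:,::-1];cv2.imwrite("pics/w6.png",im)
cv2.imwrite("pics/c6.png",cv2.resize(im[170:300,195:325],None,fx=4.6,fy=4.6,interpolation=2))
E
```

```text
[ 0.58013089 -0.16755219  0.1378775 ] [-0.00950576 -0.00162598 -0.9999535 ] [-0.27826957 -0.47714449  0.58401463]
foot [ 0.57982671 -0.16760423  0.10587899] [258.2401958  230.97336496] chuck cands [ 2.1 -0.5 33.9] [array([257.6, 219.5]), array([258.7, 217.5])]
```

View pics/c6.png

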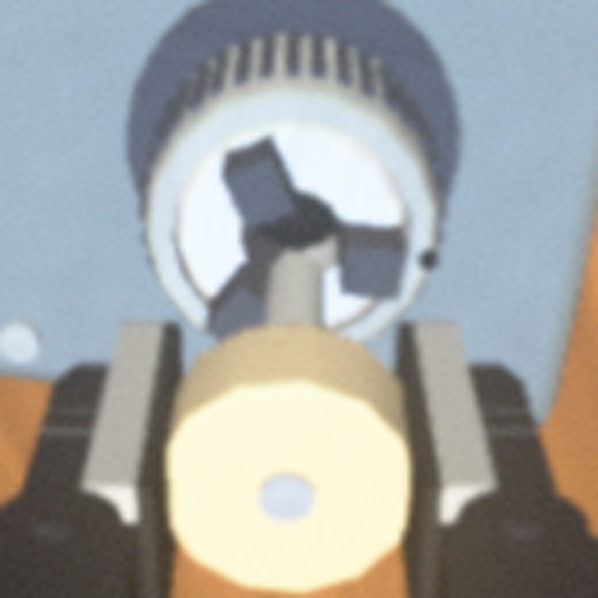

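The crop shows the shank's foot at about (300,260), just over the jaw opening centred near (290,257). That leaves roughly 2 mm to correct. I'll shift and lower slowly, watching the force.

Call:
send_rows(
  slide=[
    [2.2,-0.7,0],
    [2.2,-0.7,1],
    [2.2,-0.7,3],
    [2.2,-0.7,5],
    [2.2,-0.7,7],
    [2.2,-0.7,9],
    [2.2,-0.7,11],
    [2.2,-0.7,12],
  ],
  roll=[0,0,0,0,0,0,0,0],
  claw=[0.2,0.2,0.2,0.2,0.2,0.2,0.2,0.2],
)

```text
t: 11.17
eef_pos: [0.58, -0.165, 0.1256]
tool_rot: [-0.002, 0.814, 0.581, -0.004]
contact_force: [0.0, -0.2, 0.0]
gripper_width: 0.294
grasp_force: 39.5
```

Call:
send_rows(
  slide=[
    [0,0,2],
    [0,0,5],
    [0,0,8],
    [0,0,11],
    [0,0,14],
    [0,0,16],
    [0,0,17],
    [0,0,17],
  ],
  roll=[0,0,0,0,0,0,0,0],
  claw=[0.2,0.2,0.2,0.2,0.2,0.2,0.2,0.2],
)

```text
t: 11.83
eef_pos: [0.5798, -0.165, 0.1087]
tool_rot: [-0.002, 0.814, 0.581, -0.004]
contact_force: [0.3, 0.1, -0.3]
gripper_width: 0.297
grasp_force: 39.5
```

Call:
send_rows(
  slide=[
    [0,0,0.7],
    [0,0,1.4],
    [0,0,2.1],
    [0,0,2.8],
    [0,0,3.5],
    [0,0,4.2],
    [0,0,4.2],
    [0,0,4.2],
  ],
  roll=[0,0,0,0,0,0,0,0],
  claw=[0.2,0.2,0.2,0.2,0.2,0.2,0.2,0.2],
)

```text
t: 12.5
eef_pos: [0.5799, -0.1651, 0.1047]
tool_rot: [-0.002, 0.814, 0.581, -0.004]
contact_force: [0.5, -0.3, 0.3]
gripper_width: 0.295
grasp_force: 39.5
```

Call:
send_rows(
  slide=[
    [0,0,0.6],
    [0,0,0.6],
    [0,0,0.6],
    [0,0,0.6],
    [0,0,0.6],
    [0,0,0.6],
    [0,0,0.6],
    [0,0,0.6],
  ],
  roll=[0,0,0,0,0,0,0,0],
  claw=[0.2,0.3,0.33,0.36,0.4,0.5,0.7,1],
)

```text
t: 13.17
eef_pos: [0.58, -0.1651, 0.1042]
tool_rot: [-0.002, 0.814, 0.581, -0.004]
contact_force: [-0.4, -0.3, 0.6]
gripper_width: 0.765
grasp_force: 0.0
```

Call:
send_rows(
  slide=[
    [0,0,0],
    [0,0,-10],
    [0,0,-25],
    [0,0,-45],
    [0,0,-60],
    [0,0,-60],
    [0,0,-60],
    [0,0,-60],
  ],
  roll=[0,0,0,0,-7,-14,-21,-28],
  claw=[1,1,1,1,1,1,1,1],
)

```text
t: 13.83
eef_pos: [0.5808, -0.1652, 0.1655]
tool_rot: [-0.002, 0.647, 0.762, -0.003]
contact_force: [0.3, -0.8, -0.6]
gripper_width: 0.999
grasp_force: 0.0
```

```bash
python3 - <<'E'
from h import *
o=bot.get_obs();e=o["eef_pos"];print(e,o["q"],Rt()[:,2],np.degrees(np.arctan2(Rt()[1,0],Rt()[0,0])))
P=np.array([.5803,-.1652,.126])
for n in ["wrist","side","top"]:
    im=bot.read_camera(n)[:,:,::-1];cv2.imwrite(f"pics/{n}7.png",im)
    u,v=proj(n,P);h=cv2.cvtColor(im,cv2.COLOR_BGR2HSV).astype(int)
    m=((h[...,0]>15)&(h[...,0]<32)&(h[...,1]>25)&(h[...,1]<110)&(h[...,2]>175)).astype(np.uint8)
    k=np.zeros_like(m);r=45 if n=="wrist" else 16;u0,v0=int(u),int(v);k[v0-r:v0+r,u0-r:u0+r]=1
    N,l,s,c=cv2.connectedComponentsWithStats(m*k)
    print(n,(u,v),[(s[i].tolist(),c[i].round(1).tolist(),onz(n,*c[i],.126).round(4).tolist()) for i in range(1,N) if s[i,4]>15])
E
```

```text
[ 0.58083978 -0.16517838  0.16547   ] [-0.21991009  0.47494423  0.52557288  1.81683685 -0.28474665  0.93331934
  0.59307829] [-0.00785244 -0.00184606 -0.99996747] 99.3190870790888
wrist (np.float64(257.154282375555), np.float64(226.06899824788294)) [([237, 200, 42, 43, 1304], [257.6, 221.1], [0.58, -0.1616, 0.126])]
side (np.float64(257.7413087187764), np.float64(108.2285547433011)) [([253, 107, 9, 5, 37], [257.1, 108.7], [0.5812, -0.1614, 0.126])]
top (np.float64(376.9004290323267), np.float64(176.6327367189754)) [([371, 171, 13, 12, 116], [377.2, 176.4], [0.5809, -0.1659, 0.126])]
```

The mandrel stands upright in the chuck near (0.580, -0.164) with its top at the right height. Now I go down around the sleeve.

Call:
send_rows(
  slide=[
    [0,0.4,15],
    [0,0.4,35],
    [0,0.4,55],
    [0,0.4,75],
    [0,0.4,90],
    [0,0.4,99],
    [0,0.4,102],
    [0,0.4,102],
  ],
  roll=[0,0,0,0,0,0,0,0],
  claw=[1,1,1,1,1,1,1,1],
)

```text
t: 14.65
eef_pos: [0.5797, -0.1651, 0.0618]
tool_rot: [-0.003, 0.65, 0.76, -0.004]
contact_force: [1.1, 0.2, 0.3]
gripper_width: 1.0
grasp_force: 0.0
```

Call:
send_rows(
  slide=[
    [0,0,1],
    [0,0,1],
    [0,0,1],
    [0,0,1],
    [0,0,1],
    [0,0,1],
    [0,0,1],
    [0,0,1],
  ],
  roll=[0,0,0,0,0,0,0,0],
  claw=[0.8,0.7,0.65,0.6,0.55,0.5,0.45,0.45],
  force=40,
)

```text
t: 15.32
eef_pos: [0.5795, -0.1653, 0.0619]
tool_rot: [-0.003, 0.65, 0.76, -0.003]
contact_force: [-3.3, 0.3, 7.5]
gripper_width: 0.537
grasp_force: 40.1
```

Call:
send_rows(
  slide=[
    [0,0,0],
    [0,0,0],
    [0,0,0],
    [0,0,0],
    [0,0,0],
    [0,0,0],
    [0,0,0],
    [0,0,0],
  ],
  roll=[0,0,3,7,12,17,22,27],
  claw=[0.4,0.4,0.4,0.4,0.4,0.4,0.4,0.4],
  force=90,
)

```text
t: 15.98
eef_pos: [0.5808, -0.1654, 0.0623]
tool_rot: [-0.001, 0.81, 0.586, -0.003]
contact_force: [0.1, -1.4, 4.7]
gripper_width: 0.526
grasp_force: 90.8
```

```bash
python3 - <<'E'
from h import *
o=bot.get_obs();print(o["eef_pos"],o["q"],np.degrees(np.arctan2(Rt()[1,0],Rt()[0,0])),o["contact_force"],o["torque"],o["joint_torque"][-1])
E
```

```text
[ 0.58081668 -0.16537421  0.06226105] [-0.24675632  0.64188609  0.57672351  1.88333599 -0.48472359  0.76642328
  0.28041885] 71.77806811192212 [ 0.14228105 -1.40178082  4.67593076] [-0.04770562  0.14421675  0.3451924 ] 0.7788819260895252
```

Call:
send_rows(
  slide=[
    [0,0,0],
    [0,0,0],
    [0,0,0],
    [0,0,0],
    [0,0,0],
    [0,0,0],
    [0,0,0],
    [0,0,0],
  ],
  roll=[5,10,15,20,25,30,35,40],
  claw=[0.4,0.4,0.4,0.4,0.4,0.4,0.4,0.4],
)

```text
t: 16.65
eef_pos: [0.5824, -0.1666, 0.0623]
tool_rot: [0.002, 0.962, 0.274, -0.003]
contact_force: [5.3, -5.9, -2.4]
gripper_width: 0.526
grasp_force: 91.8
```

```bash
cat > st.py <<'E'
from h import *
o=bot.get_obs();print(o["eef_pos"],o["q"][[2,6]],np.degrees(np.arctan2(Rt()[1,0],Rt()[0,0])),o["contact_force"],o["torque"],o["joint_torque"][-1],o["gripper_width"])
E
python3 st.py
```

```text
[ 0.58237816 -0.16655047  0.06234903] [ 0.75666966 -0.27403537] 31.764737221175853 [ 5.27537024 -5.89421606 -2.42239878] [-0.39780983 -0.82979934  0.33187328] 0.7587436214089394 0.5258246197950391
```

Call:
send_rows(
  slide=[
    [0,0,0],
    [0,0,0],
    [0,0,0],
    [0,0,0],
    [0,0,0],
    [0,0,0],
    [0,0,0],
    [0,0,0],
  ],
  roll=[2,4,6,8,10,11,12,12],
  claw=[0.4,0.4,0.4,0.4,0.4,0.4,0.4,0.4],
)

```text
t: 17.32
eef_pos: [0.5826, -0.167, 0.0623]
tool_rot: [0.002, 0.985, 0.173, -0.002]
contact_force: [6.2, -6.7, -2.7]
gripper_width: 0.524
grasp_force: 92.1
```

```bash
python3 st.py
```

```text
[ 0.58262657 -0.16704307  0.06233836] [ 0.80831879 -0.43907044] 19.922523941802737 [ 6.2258179  -6.71823454 -2.65823855] [-0.31931848 -1.01690763  0.18197953] -0.35218577831983566 0.5235715382752462
```

Call:
send_rows(
  slide=[
    [0,0,0],
    [0,0,0],
    [0,0,0],
    [0,0,0],
    [0,0,0],
    [0,0,0],
    [0,0,0],
    [0,0,0],
  ],
  roll=[1.5,3,4.5,6,7.5,9,10.5,12],
  claw=[0.4,0.4,0.4,0.4,0.4,0.4,0.4,0.4],
)

```text
t: 17.98
eef_pos: [0.5828, -0.1676, 0.0624]
tool_rot: [0.003, 0.998, 0.069, -0.002]
contact_force: [6.5, -9.1, -5.1]
gripper_width: 0.517
grasp_force: 92.1
```

```bash
python3 st.py
```

```text
[ 0.58281489 -0.16761281  0.06236249] [ 0.85937158 -0.60761131] 7.9189002095330165 [ 6.54347952 -9.09268629 -5.09330592] [-0.58315365 -1.40462832  0.61842237] -0.22605547215789557 0.5169428093987596
```

Call:
send_rows(
  slide=[
    [0,0,0],
    [0,0,0],
    [0,0,0],
    [0,0,0],
    [0,0,0],
    [0,0,0],
    [0,0,0],
    [0,0,0],
  ],
  roll=[0,1,2.5,4,5.5,7,8.5,10],
  claw=[0.4,0.4,0.4,0.4,0.4,0.4,0.4,0.4],
  force=115,
)

```text
t: 18.65
eef_pos: [0.5829, -0.1681, 0.0625]
tool_rot: [0.004, 1.0, -0.018, -0.001]
contact_force: [8.3, -10.8, -4.9]
gripper_width: 0.517
grasp_force: 117.4
```

```bash
python3 st.py
```

```text
[ 0.58289425 -0.16805704  0.06252114] [ 0.90112607 -0.74891773] -2.075675192820601 [  8.33827117 -10.77033072  -4.9325302 ] [-0.72392301 -1.58088762  0.72859968] -0.3816321026533842 0.5170686426029006
```

The turning torque rises from 0.33 to 0.73 N m, so the jaws are gripping. I'll release, lift and check numerically.

Call:
send_rows(
  slide=[
    [0,0,0],
    [0,0,0],
    [0,0,0],
    [0,0,0],
    [0,0,0],
    [0,0,0],
    [0,0,0],
    [0,0,0],
  ],
  roll=[0,0,0,0,0,0,0,0],
  claw=[0.5,0.55,0.6,0.7,0.8,1,1,1],
)

```text
t: 19.32
eef_pos: [0.5799, -0.1648, 0.0611]
tool_rot: [0.001, 1.0, -0.018, -0.005]
contact_force: [0.7, 0.4, 0.1]
gripper_width: 1.001
grasp_force: 0.0
```

Call:
send_rows(
  slide=[
    [-1,-1,-5],
    [-1,-1,-20],
    [-1,-1,-45],
    [-1,-1,-75],
    [-1,-1,-105],
    [-1,-1,-135],
    [-1,-1,-160],
    [-1,-1,-160],
  ],
  roll=[0,0,0,0,0,0,0,0],
  claw=[1,1,1,1,1,1,1,1],
)

```text
t: 19.98
eef_pos: [0.5827, -0.1658, 0.2276]
tool_rot: [0.002, 1.0, -0.018, -0.0]
contact_force: [0.2, -0.8, 0.3]
gripper_width: 0.997
grasp_force: 0.0
```

```bash
python3 - <<'E'
from h import *
o=bot.get_obs();e=o["eef_pos"];print(e,Rt()[:,2],np.degrees(np.arctan2(Rt()[1,0],Rt()[0,0])))
A=np.array([.5805,-.1655])
W={}
for n in ["wrist","side","top"]:
    P=np.r_[A,.126]
    im=bot.read_camera(n)[:,:,::-1];cv2.imwrite(f"pics/{n}8.png",im);W[n]=im
    u,v=proj(n,P);h=cv2.cvtColor(im,cv2.COLOR_BGR2HSV).astype(int)
    m=((h[...,0]>15)&(h[...,0]<32)&(h[...,1]>25)&(h[...,1]<110)&(h[...,2]>175)).astype(np.uint8)
    k=np.zeros_like(m);r=30 if n=="wrist" else 16;u0,v0=int(u),int(v);k[v0-r:v0+r,u0-r:u0+r]=1
    N,l,s,c=cv2.connectedComponentsWithStats(m*k)
    print(n,(round(u,1),round(v,1)),[(s[i].tolist(),c[i].round(1).tolist(),onz(n,*c[i],.126).round(4).tolist()) for i in range(1,N) if s[i,4]>15])
# sleeve rim darkness round the axis
g=cv2.GaussianBlur(cv2.cvtColor(W["wrist"],cv2.COLOR_BGR2GRAY),(3,3),0)
for rr in (.0200,.0215):
  L=[]
  for a in range(-180,180,6):
    u,v=proj("wrist",np.r_[A+rr*np.array([np.cos(np.radians(a)),np.sin(np.radians(a))]),.092]);L.append(int(g[int(round(v)),int(round(u))]))
  print(rr,L)
E
```

```text
[ 0.58267977 -0.16578948  0.22756494] [-8.40702613e-04 -3.39719922e-03 -9.99993876e-01] -2.0757805691402584
wrist (np.float64(259.3), np.float64(196.5)) [([245, 180, 31, 32, 719], [259.8, 196.0], [0.581, -0.1659, 0.126])]
side (np.float64(257.7), np.float64(108.2)) [([254, 107, 9, 4, 30], [257.6, 108.3], [0.5806, -0.1644, 0.126])]
top (np.float64(377.0), np.float64(176.5)) [([372, 171, 13, 12, 118], [378.4, 176.5], [0.5806, -0.1685, 0.126])]
0.02 [248, 248, 248, 248, 248, 248, 246, 211, 185, 176, 196, 190, 199, 173, 175, 174, 163, 142, 153, 129, 155, 138, 140, 143, 154, 143, 147, 160, 174, 154, 164, 172, 192, 206, 196, 200, 212, 216, 221, 221, 222, 225, 224, 226, 227, 229, 228, 227, 221, 215, 222, 235, 248, 248, 248, 248, 248, 248, 248, 248]
0.0215 [248, 248, 248, 248, 248, 247, 238, 182, 135, 159, 174, 169, 170, 158, 142, 127, 117, 114, 109, 107, 105, 102, 108, 110, 121, 113, 115, 129, 123, 134, 141, 146, 144, 155, 172, 166, 158, 193, 200, 210, 177, 201, 215, 202, 211, 220, 215, 226, 226, 223, 226, 228, 245, 246, 248, 248, 248, 248, 248, 248]
```

The wheel now stands centred at (0.581, -0.166). As a last check, I'll swing the camera round to find the sleeve's dark mark. It started at about -34° and should now be near -135°.

Call:
send_rows(
  slide=[
    [0,0,0],
    [0,0,0],
    [0,0,0],
    [0,0,0],
    [0,0,0],
    [0,0,0],
    [0,0,0],
    [0,0,0],
  ],
  roll=[7,14,21,28,35,42,49,56],
  claw=[1,1,1,1,1,1,1,1],
)

```text
t: 20.8
eef_pos: [0.5797, -0.1634, 0.2199]
tool_rot: [0.003, 0.873, -0.488, -0.005]
contact_force: [-0.0, 0.1, -0.1]
gripper_width: 0.999
grasp_force: 0.0
```

Call:
send_rows(
  slide=[
    [0,0,0],
    [0,0,0],
    [0,0,0],
    [0,0,0],
    [0,0,0],
    [0,0,0],
    [0,0,0],
    [0,0,0],
  ],
  roll=[7,14,21,28,35,40,40,40],
  claw=[1,1,1,1,1,1,1,1],
)

```text
t: 21.47
eef_pos: [0.5799, -0.1636, 0.2202]
tool_rot: [-0.005, -0.657, 0.754, 0.003]
contact_force: [-0.1, -1.0, -0.7]
gripper_width: 1.0
grasp_force: 0.0
```

```bash
python3 - <<'E'
from h import *
o=bot.get_obs();print(o["eef_pos"],o["q"],np.degrees(np.arctan2(Rt()[1,0],Rt()[0,0])))
im=bot.read_camera("wrist")[:,:,::-1];cv2.imwrite("pics/w9.png",im);g=cv2.cvtColor(im,cv2.COLOR_BGR2GRAY)
A=np.array([.581,-.166])
print("centre",proj("wrist",np.r_[A,.092]))
ang=list(range(-180,-60,5));print(ang)
for rr in (.016,.0175,.019,.0205,.022,.0235):
  print(rr,[int(cv2.getRectSubPix(g,(1,1),tuple(map(float,proj("wrist",np.r_[A+rr*np.array([np.cos(np.radians(a)),np.sin(np.radians(a))]),.092]))))[0,0]) for a in ang])
E
```

```text
[ 0.57987614 -0.16363659  0.22020686] [-0.67182051  0.84741771  1.41542488  1.79089579 -0.86312228  1.31539488
 -2.31694576] -97.88915596497206
centre [254.178481   182.45747554]
[-180, -175, -170, -165, -160, -155, -150, -145, -140, -135, -130, -125, -120, -115, -110, -105, -100, -95, -90, -85, -80, -75, -70, -65]
0.016 [247, 248, 247, 248, 247, 247, 248, 248, 247, 246, 245, 245, 243, 243, 242, 244, 244, 243, 239, 240, 241, 239, 235, 234]
0.0175 [226, 231, 233, 232, 231, 230, 231, 234, 232, 228, 229, 228, 225, 221, 220, 223, 226, 222, 216, 213, 216, 214, 207, 204]
0.019 [201, 209, 212, 207, 208, 205, 206, 205, 206, 210, 200, 205, 213, 207, 207, 207, 214, 214, 210, 210, 217, 217, 217, 220]
0.0205 [224, 224, 223, 222, 222, 221, 222, 222, 224, 224, 198, 180, 217, 223, 222, 221, 220, 220, 220, 220, 221, 222, 221, 223]
0.022 [205, 206, 204, 209, 209, 209, 212, 217, 217, 213, 164, 119, 200, 211, 210, 209, 199, 193, 197, 196, 189, 186, 184, 187]
0.0235 [138, 136, 144, 150, 149, 148, 155, 165, 165, 163, 139, 115, 154, 161, 163, 163, 153, 147, 149, 148, 142, 136, 135, 133]
```

The mark is at -126°, so the sleeve turned about 92° (1.6 rad) from nearly open. That is well past first contact at 1.35 and agrees with the torque rise.

```bash
python3 -c "
from station import bot
print(bot.hand_in())"
```

```text
the job is handed in; nothing more can be done
None
```

I handed the job in with the wheel mandrel standing upright in the chuck and the sleeve turned about 1.6 rad clockwise to tighten the jaws; the other two mandrels were left in their block, and no verdict came back.

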